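# Pry open the stuck tea box

### The arm

A 6-joint arm with a two-finger parallel gripper is mounted at the origin on a cart in front of the work surface, level with it; the furniture and walls round the work are solid. World frame = base frame: x ahead of the robot, y to its left, z up, the work surface at z = 0. Lengths are in m, angles in rad, forces in N, time in s.
With the tool pointing down it reaches from about 0.25 to 0.775 m from the base axis. Payload 4 kg.
Tool frame: the origin (TCP) lies at the very end of the fingers, on their centre line; the grasp point (between the pads) lies 19 mm behind it (robot.hold_point_z is the distance from the TCP to the grasp point, in m); z points along the fingers, y is the line along which they close (so a half turn about z gives the same grasp; the last joint's range is limited). The gripper opens to 94 mm and grips with 3 to 60 N. Pads are 16 mm wide; open, the fingers measure 119 mm over their backs; the gripper's body (75 mm by 177 mm) begins 78 mm behind the grasp point.
Start: joints at [-1.321, 0.087, 1.371, -0, 1.684, -0.103], TCP at [0.19, -0.516, 0.206] pointing down, gripper open.
Joint ranges: [-3.1, 3.1], [-0.76, 2.03], [0.27, 2.55], [-1.08, 4.22], [0.17, 2.65], [-2.57, 2.57]. Speed limits (rad/s): [2.79, 2.79, 3.14, 3.14, 3.14, 3.14].

### API

Orientations are given as [roll, pitch, yaw] about the fixed x, y, z axes, in that order (R = Rz(yaw) Ry(pitch) Rx(roll)).
In Python, from bench import robot gives the robot as it stands.
- The arm moves only by the tool carry_out, never from a script. Its argument "steps" is a list of rows, each a list of 3 entries, a list of its own where there are three numbers: the shift along the tool's x, y, z in m, then the turn about the tool's z in units of 10 degrees (1.0 is 10 degrees), then the closure, from -1 (fully open) to 1 (shut). In form: [[[tx, ty, tz], roll, jaw], ...]. A call has 1 to 10 rows; each row is the pose to reach, as a shift and turn from the pose commanded when the call began, along the tool's axes at that moment; what a row does not reach only later rows make up. A row lasts 1/8 s, in which the tool goes at most 62.5 mm and 10.7 degrees, less where a joint would pass 70% of its speed; a pose out of reach is approached as far as the arm can. A call with a gripper value outside its range is refused whole. The fingers move at their own pace and stop on an object; the grip force is fixed at half the most. Time passes only in rows, so rows that repeat a pose let the fingers close. It gives the time, the measured TCP pose, the force, the opening and the grip force at its end, in the units of the state.
- robot.get_obs(): the state, without advancing time (a new reading comes with each control period).
- robot.snapshot(name): name is "scene" or "top" or "wrist"; returns a dict with "image" (400x640x3 uint8, red, green, blue), "z_map" (400x640 float32, m along the optical axis (not along the pixel's ray), 0 where there is no reading), "mtx" (3x3 intrinsics, pixels), "R" (3x3) and "t" (3): a world point X has camera coordinates R X + t. Camera axes: x right, y down, z forward; pixel columns grow to the right and rows downward; lengths in m; the calibration is good to about 2 mm. A picture is of the moment at which its call begins.
- robot.close_job(): hands the job in; it is judged then, once.
The state is a dict: "time": time; "joint_positions": joint angles; "qvel": joint speeds; "joint_torque": joint torques, N m; "tool_pos": TCP position; "ee_rot": TCP orientation; "wrist_force": force on the tool from outside, world axes, zero at the start; "wrist_torque": the same for the moment, N m; "width": finger opening in m; "finger_force": force on a finger pad.
Only numpy, scipy, OpenCV 4.12 (cv2) and the standard library are available. Lean on these libraries where they do the work, as an engineer would, in place of code of your own. Each camera call takes 0.05 s, during which the arm holds its last target. There are 200 camera calls.

### The job

The empty tea box is to be refilled, but its flush lid is stiff and has no handle. Take the salt shaker off the lid and stand it upright on the work surface clear of the box, then pry the lid up with the blade of the spreader through the notch in the front and go on with it until the lid stands upright or leans back. Lay the spreader back flat on the chopping board; do not touch the box or lid with the gripper or arm, and do not shift or tip the mug, the pepper mill and the glass.

Things in the scene. Friction and masses are not known exactly. Their poses are not given: they have to be found in the camera images.
- tea_box: plain brown wooden tea box, 110 (x) x 150 (y) mm, 78 mm high with lid shut; fixed. Origin: centre of its underside; its front looks to its -x, the hinge runs along y at its back. Walls 6 mm thick, 70 mm high. Mid front wall, a notch 50 mm wide and 10 mm high (z = 60 to 70 mm, the lid is its ceiling) leads into the hollow inside; two dividers at y = +-23 mm reach z = 51 mm.
- notch (a point): centre of the notch's opening in the front face of the tea box (box frame x = -55, y = 0, z = 65 mm)
- lid (a joint): opening angle of the tea box's lid in rad: 0 shut, 1.57 upright, 1.9 fully back. The lid is a flat slab 110 x 150 x 8 mm, 0.12 kg, level with the walls all round; stiff hinge (about 2 N upward at the front edge starts it moving), it stays at whatever angle it is left
- lid_hinge (a point): middle of the lid's hinge axis (axis along box y), box frame x = 55, z = 70 mm, in the plane of the lid's underside
- lid_edge (a point): middle of the lid's free front edge, on its underside, 110 mm from the hinge; moves with the lid
- spreader: spreader (palette knife), 185 mm long, on the chopping board, 0.07 kg. Origin: under the handle at a good place to grip, near the centre of mass. Dark wood handle 24 x 24 mm in section, x = -70 to +30 mm, z = 0 to 24 mm; then a stiff flat steel blade 26 mm wide, 2 mm thick (z = 11 to 13 mm), to its round tip at x = +115 mm. The blade lies level, 11 mm above the board.
- blade_tip (a point): middle of the blade's tip (spreader frame x = 115, y = 0, z = 12 mm)
- salt_shaker: salt shaker, round, 44 mm in diameter and 90 mm high, glass below with a metal cap, standing on the tea box's lid at the start; origin: centre of its underside, z up
- board: wooden chopping board 240 (x) x 340 (y) x 21 mm, fixed; origin: centre of its underside, top at z = 21 mm
- mug_b: dark mug, 88 x 126 (with handle) x 106 mm high; bystander near the box; origin: centre of its underside
- pepper_mill: wooden pepper mill, 58 mm in diameter, 170 mm high; bystander near the box; origin: centre of its underside
- glass_b: tall drinking glass, 69 mm in diameter, 143 mm high; bystander near the box; origin: centre of its underside
There are look-alikes about, which are no part of the job. Leave any purple look-alike of the spreader alone.

How it is judged:
By the outcome, as a careful person would: the job done as asked, in the order asked, and still so for the second after the job is handed in, with the robot touching nothing.
It also fails if it takes over 72 s, if anything falls off the work surface, if the arm or the gripper's body presses on something with over 40 N, if the wrist force passes 120 N, or if a joint passes its speed limit or range.

## Working session

There is one attempt and no reset: what is moved stays moved. The work goes in short steps, Python scripts to look and compute and a tool call to move; the robot and the scene stay as the last step left them, time stands still between calls to the robot, and variables do not carry over. Pictures are saved under pics/ and viewed, at most 10 in all, crops included, and the job is handed in when it is done.

Besides the shell and the picture viewer there is one more tool, called by a JSON object that holds its "fn" and its "kwargs", one argument or row to a line. carry_out: Moves the arm, as the interface text tells. Its arguments: {"type":"object","properties":{"steps":{"type":"array","items":{"type":"array"}}},"required":["steps"]}

```bash
mkdir -p pics; ls; cat > h.py <<'E'
import numpy as np,cv2
from bench import robot
def snap(n,f=None):
    s=robot.snapshot(n)
    if f: cv2.imwrite('pics/'+f,s['image'][:,:,::-1])
    np.savez('last_'+n+'.npz',**s); return s
def load(n): return np.load('last_'+n+'.npz')
def cloud(s):
    z=s['z_map'];K=s['mtx'];v,u=np.mgrid[:z.shape[0],:z.shape[1]]
    P=np.stack([(u-K[0,2])/K[0,0]*z,(v-K[1,2])/K[1,1]*z,z],-1)
    return (P-s['t'])@s['R']
E
python3 - <<'E'
from h import *
a=snap('scene','scene.png');b=snap('top','top.png')
print(robot.get_obs())
print(-b['R'].T@b['t'],-a['R'].T@a['t'])
E
```

```text
pics
{'time': 0.1, 'joint_positions': array([-1.32112437e+00,  8.78738114e-02,  1.37209498e+00, -6.84786500e-06,
        1.68363285e+00, -1.03073804e-01]), 'qvel': array([-0.00055233, -0.00186676, -0.00285263, -0.00030858, -0.00100381,
        0.00079832]), 'joint_torque': array([ 1.36649600e-03, -3.41253090e+01, -3.03301191e+01,  7.19387317e-02,
        3.04108439e-02, -1.02081799e-04]), 'tool_pos': array([ 0.18989291, -0.51563961,  0.20442936]), 'ee_rot': array([-3.13959363e+00, -1.99937442e-04,  3.52744800e-01]), 'wrist_force': array([-0.4058487 ,  0.17595318,  0.09127919]), 'wrist_torque': array([-0.02397938, -0.01970684, -0.01648046]), 'finger_force': 0.0, 'width': 0.09397904393731399}
[ 0.5115606  -0.15015303  1.2819202 ] [-0.03698193  0.74080174  0.93759985]
```

View pics/scene.png

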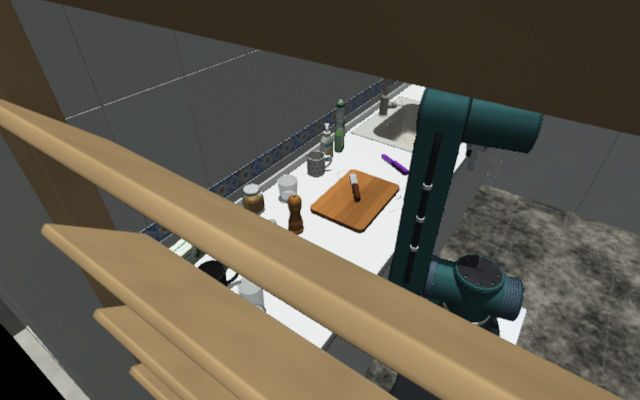

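View pics/top.png

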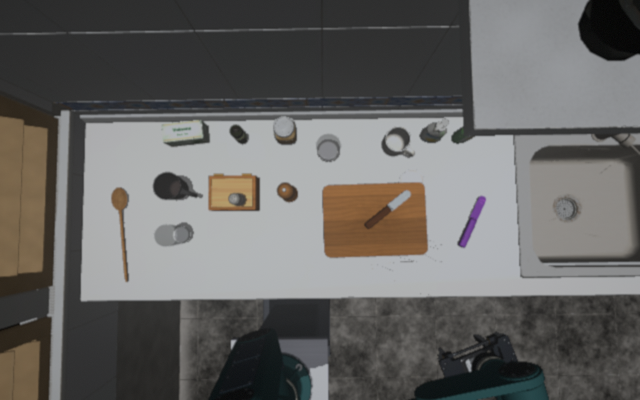

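Top view: tea box (233,192) with shaker on it (236,199), pepper mill (286,191), dark mug (172,186), glass (173,235), spreader (388,209) on the board (375,220). Look-alikes: purple spreader (472,222), wooden spoon (122,230), other mug (397,143), glass (328,148), jar (284,130). I choose the brown-handled one on the board; checking close up.

```bash
python3 - <<'E'
from h import *
b=load('top');im=b['image'][:,:,::-1]
c1=cv2.resize(im[160:250,150:300],None,fx=5,fy=5,interpolation=cv2.INTER_CUBIC)[:,:750]
cv2.imwrite('pics/c1.png',np.vstack([cv2.resize(im[165:225,200:300],None,fx=5,fy=5,interpolation=cv2.INTER_CUBIC),cv2.resize(im[180:240,350:450],None,fx=5,fy=5,interpolation=cv2.INTER_CUBIC)]))
P=cloud(b)
for n,(u0,u1,v0,v1,z0,z1) in dict(box=(200,265,165,220,.068,.085),shaker=(222,252,185,212,.12,.2),mill=(270,300,180,205,.12,.2),mug=(150,205,170,205,.03,.13),glass=(150,195,220,250,.03,.2),board=(315,435,175,265,.015,.026),spr=(360,415,185,235,.027,.06),jar=(265,300,110,145,.05,.3),glass2=(312,345,130,165,.05,.3)).items():
    Q=P[v0:v1,u0:u1].reshape(-1,3);Q=Q[(Q[:,2]>z0)&(Q[:,2]<z1)]
    r=cv2.minAreaRect((Q[:,:2]*1000).astype(np.float32))
    print(n,len(Q),Q.min(0).round(3),Q.max(0).round(3),np.round(r[0]),np.round(r[1]),r[2])
for (u,v) in [(408,193),(368,225),(390,207)]: print(u,v,P[v,u].round(3))
print(P[250,250].round(3),P[290,90].round(3),P[125,90].round(3))
E
```

```text
box 1486 [0.575 0.062 0.07 ] [0.693 0.215 0.085] [634. 139.] [152. 116.] 89.26961517333984
shaker 155 [0.586 0.093 0.12 ] [0.626 0.129 0.171] [605. 110.] [35. 37.] 46.84416580200195
mill 218 [ 0.604 -0.059  0.122] [ 0.652 -0.014  0.173] [628. -36.] [48. 46.] 1.9670487642288208
mug 610 [0.608 0.254 0.03 ] [0.693 0.377 0.111] [640. 324.] [118.  88.] 41.047332763671875
glass 586 [0.465 0.286 0.03 ] [0.531 0.355 0.152] [498. 320.] [68. 66.] 89.73722076416016
board 6810 [ 0.418 -0.491  0.015] [ 0.662 -0.148  0.026] [ 541. -320.] [240. 341.] 1.1889678239822388
spr 445 [ 0.506 -0.447  0.027] [ 0.649 -0.282  0.052] [ 573. -364.] [159. 139.] 83.42505645751953
jar 516 [ 0.796 -0.064  0.05 ] [0.902 0.035 0.116] [855. -21.] [127.  75.] 19.372638702392578
glass2 190 [ 0.732 -0.208  0.05 ] [ 0.812 -0.129  0.098] [ 772. -169.] [80. 79.] 43.72700881958008
408 193 [ 0.623 -0.429  0.037]
368 225 [ 0.521 -0.296  0.044]
390 207 [ 0.578 -0.369  0.039]
[0.443 0.094 0.002] [0.317 0.625 0.002] [0.874 0.641 0.003]
```

View pics/c1.png

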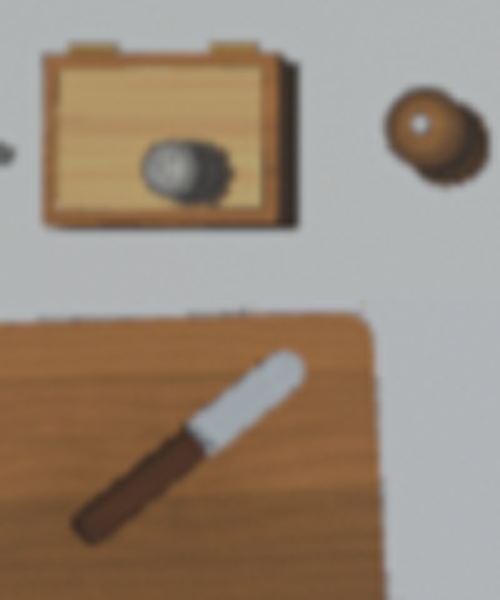

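Crop confirms it: brown handle with steel blade, tip at pixel (409,191), tail (367,226). The box hinges are on the far (+x) side. Computing first moves.

```bash
cat >> h.py <<'E'
from scipy.spatial.transform import Rotation as Ro
def to(p,yaw=None,cur=None):
    o=robot.get_obs();R=Ro.from_euler('xyz',o['ee_rot']).as_matrix()
    c=o['tool_pos']
    y=np.arctan2(R[1,0],R[0,0])
    R=Ro.from_euler('xyz',[np.pi,0,y]).as_matrix()
    print('t',round(o['time'],2),'shift',(R.T@(np.array(p)-c)).round(4),'roll',None if yaw is None else round(np.degrees(y-yaw)/10,3))
E
python3 - <<'E'
from h import *
to([.605,.110,.24])
b=load('top');im=b['image'].astype(int);P=cloud(b)
z=P[...,2]
Q=P[183:235,355:418];I=im[183:235,355:418]
m=(Q[...,2]>.026)&(Q[...,2]<.06)
brown=m&(I[...,0]<110);steel=m&(I[...,2]>140)
for n,k in(('h',brown),('b',steel)):
    q=Q[k];print(n,len(q),q.mean(0).round(4))
v=Q[steel].mean(0)-Q[brown].mean(0);print(np.degrees(np.arctan2(v[1],v[0])))
q=Q[brown|steel][:,:2].astype(np.float32);l=cv2.fitLine(q,cv2.DIST_HUBER,0,.01,.01).ravel();print(l)
d=l[:2]*np.sign(l[0]);s=(q-l[2:])@d;print(s.min(),s.max(),l[2:]+d*s.min(),l[2:]+d*s.max(),np.degrees(np.arctan2(d[1],d[0])))
B=P[165:222,200:265].reshape(-1,3);B=B[(B[:,2]>.072)&(B[:,2]<.085)]
r=cv2.minAreaRect((B[:,:2]*1000).astype(np.float32));print(r, B[:,2].mean())
E
```

```text
t 0.1 shift [ 0.6057 -0.4437 -0.0356] roll None
h 232 [ 0.5468 -0.3261  0.0437]
b 167 [ 0.6032 -0.4008  0.0342]
-52.97701691430736
[ 0.60424453 -0.79679894  0.5704052  -0.35737762]
-0.08792902 0.09442221 [ 0.51727456 -0.28731588] [ 0.6274593  -0.43261313] -52.825504
((633.918701171875, 138.6329345703125), (152.32810974121094, 115.69668579101562), 89.26961517333984) 0.07921182047681706
```

{"fn": "carry_out", "kwargs": {
  "steps": [
    [[0.606, -0.444, -0.036], 0, -1],
    [[0.606, -0.444, -0.036], 0, -1],
    [[0.606, -0.444, -0.036], 0, -1],
    [[0.606, -0.444, -0.036], 0, -1],
    [[0.606, -0.444, -0.036], 0, -1],
    [[0.606, -0.444, -0.036], 0, -1],
    [[0.606, -0.444, -0.036], 0, -1],
    [[0.606, -0.444, -0.036], 0, -1],
    [[0.606, -0.444, -0.036], 0, -1],
    [[0.606, -0.444, -0.036], 0, -1]
  ]
}}

```text
time: 1.35
tool_pos: [0.5358, 0.006, 0.2351]
ee_rot: [3.141, 0.001, 0.353]
wrist_force: [1.5, -0.1, 0.5]
width: 0.094
finger_force: 0.0
```

```bash
python3 - <<'E'
from h import *
to([.605,.110,.24],0)
E
```

```text
t 1.35 shift [ 0.1009 -0.0736 -0.0049] roll 2.023
```

{"fn": "carry_out", "kwargs": {
  "steps": [
    [[0.098, -0.07, 0], 1, -1],
    [[0.098, -0.07, 0], 2.02, -1],
    [[0.098, -0.07, 0], 2.02, -1],
    [[0.098, -0.07, 0], 2.02, -1],
    [[0.098, -0.07, 0], 2.02, -1]
  ]
}}

```text
time: 1.98
tool_pos: [0.6024, 0.1023, 0.2358]
ee_rot: [3.141, -0.0, -0.001]
wrist_force: [-0.1, -0.2, 0.1]
width: 0.0943
finger_force: 0.0
```

```bash
python3 - <<'E'
from h import *
s=snap('wrist','w1.png');P=cloud(s)
o=robot.get_obs();print(o['tool_pos'],o['ee_rot'],-s['R'].T@s['t'])
Q=P.reshape(-1,3);Q=Q[np.isfinite(Q).all(1)]
for z0,z1,n in((.155,.18,'cap'),(.072,.084,'box')):
    q=Q[(Q[:,2]>z0)&(Q[:,2]<z1)&(abs(Q[:,0]-.63)<.09)&(abs(Q[:,1]-.14)<.1)]
    if len(q): print(n,len(q),q.min(0),q.max(0),cv2.minAreaRect((q[:,:2]*1000).astype(np.float32)))
E
```

```text
[0.60246658 0.10223841 0.23605517] [ 3.14130794e+00 -8.11793256e-04 -1.24928464e-03] [0.67441537 0.10280506 0.4148642 ]
cap 1394 [0.58596289 0.09628498 0.15510987] [0.61907893 0.13025897 0.16862952] ((602.6093139648438, 113.2898941040039), (34.03369140625, 32.962459564208984), 87.91912078857422)
box 14990 [0.57264342 0.06255416 0.07202363] [0.68968243 0.21312045 0.08396646] ((630.9431762695312, 137.94271850585938), (150.6678466796875, 116.8733901977539), 89.49312591552734)
```

View pics/w1.png

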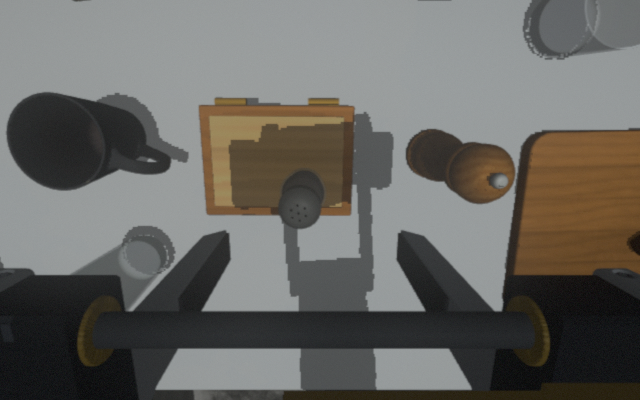

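The shaker cap is at (300,205), between the fingers once lowered; the mug, mill and glass are clear. Lowering and gripping.

{"fn": "carry_out", "kwargs": {
  "steps": [
    [[0, -0.011, 0.04], 0, -1],
    [[0, -0.011, 0.08], 0, -1],
    [[0, -0.011, 0.127], 0, -1],
    [[0, -0.011, 0.127], 0, -1],
    [[0, -0.011, 0.127], 0, -0.2],
    [[0, -0.011, 0.127], 0, 1],
    [[0, -0.011, 0.127], 0, 1],
    [[0, -0.011, 0.127], 0, 1],
    [[0, -0.011, 0.127], 0, 1],
    [[0, -0.011, 0.127], 0, 1]
  ]
}}

```text
time: 3.28
tool_pos: [0.603, 0.114, 0.1086]
ee_rot: [3.14, -0.0, 0.0]
wrist_force: [-0.0, -1.4, 1.7]
width: 0.0405
finger_force: 29.8
```

{"fn": "carry_out", "kwargs": {
  "steps": [
    [[0, 0, -0.03], 0, 1],
    [[0, 0, -0.08], 0, 1],
    [[-0.045, 0.04, -0.08], 0, 1],
    [[-0.09, 0.08, -0.08], 0, 1],
    [[-0.135, 0.115, -0.08], 0, 1],
    [[-0.183, 0.154, -0.07], 0, 1],
    [[-0.183, 0.154, -0.02], 0, 1],
    [[-0.183, 0.154, 0.03], 0, 1],
    [[-0.183, 0.154, 0.06], 0, 1],
    [[-0.183, 0.154, 0.06], 0, 1]
  ]
}}

```text
time: 4.53
tool_pos: [0.4171, -0.0386, 0.0455]
ee_rot: [-3.14, 0.007, 0.0]
wrist_force: [-0.0, -0.4, -0.7]
width: 0.0406
finger_force: 29.6
```

{"fn": "carry_out", "kwargs": {
  "steps": [
    [[0, 0, 0.008], 0, 1],
    [[0, 0, 0.014], 0, 1],
    [[0, 0, 0.015], 0, 1],
    [[0, 0, 0.015], 0, 1]
  ]
}}

```text
time: 5.03
tool_pos: [0.4203, -0.0394, 0.0338]
ee_rot: [3.141, -0.001, 0.0]
wrist_force: [-0.3, 0.6, -1.7]
width: 0.0406
finger_force: 29.6
```

{"fn": "carry_out", "kwargs": {
  "steps": [
    [[0, 0, 0.002], 0, 1],
    [[0, 0, 0.003], 0, 1],
    [[0, 0, 0.003], 0, 1],
    [[0, 0, 0.003], 0, 1]
  ]
}}

```text
time: 5.52
tool_pos: [0.4201, -0.0394, 0.0306]
ee_rot: [3.141, -0.0, 0.0]
wrist_force: [-0.2, -0.7, 1.0]
width: 0.0406
finger_force: 29.7
```

Contact (about +2.7 N); release, rise, and swing to the spreader.

{"fn": "carry_out", "kwargs": {
  "steps": [
    [[0, 0, 0.001], 0, 0.2],
    [[0, 0, 0], 0, -0.2],
    [[0, 0, 0], 0, -1],
    [[0, 0, 0], 0, -1],
    [[0, 0, 0], 0, -1],
    [[0, 0, -0.05], 0, -1],
    [[0, 0, -0.1], 0, -1],
    [[0, 0, -0.15], 1, -1],
    [[0.02, 0.05, -0.16], 2, -1],
    [[0.05, 0.1, -0.16], 3, -1]
  ]
}}

```text
time: 6.78
tool_pos: [0.4714, -0.1405, 0.193]
ee_rot: [-3.141, -0.005, -0.528]
wrist_force: [1.1, -0.7, 0.8]
width: 0.0943
finger_force: 0.0
```

```bash
python3 - <<'E'
from h import *
to([.53,-.31,.2],np.radians(-52.9))
E
```

```text
t 6.78 shift [ 0.136  0.117 -0.007] roll 2.267
```

{"fn": "carry_out", "kwargs": {
  "steps": [
    [[0.05, 0.04, -0.007], 0.7, -1],
    [[0.1, 0.08, -0.007], 1.5, -1],
    [[0.134, 0.117, -0.007], 2.26, -1],
    [[0.134, 0.117, -0.007], 2.26, -1],
    [[0.134, 0.117, -0.007], 2.26, -1],
    [[0.134, 0.117, -0.007], 2.26, -1]
  ]
}}

```text
time: 7.52
tool_pos: [0.5276, -0.3063, 0.1979]
ee_rot: [-3.141, -0.0, -0.916]
wrist_force: [0.2, -0.3, -0.2]
width: 0.0938
finger_force: 0.0
```

```bash
python3 - <<'E'
from h import *
s=snap('wrist','w2.png');P=cloud(s);I=s['image'].astype(int)
o=robot.get_obs();print(o['tool_pos'],o['ee_rot'])
d0=np.array([np.cos(-.923),np.sin(-.923)])
m=(P[...,2]>.026)&(P[...,2]<.06)&(np.hypot(P[...,0]-.572,P[...,1]+.36)<.12)
q=P[m][:,:2].astype(np.float32);l=cv2.fitLine(q,cv2.DIST_HUBER,0,.01,.01).ravel()
d=l[:2]*np.sign(l[0]);k=(q-l[2:])@d;print(len(q),d,l[2:],np.degrees(np.arctan2(d[1],d[0])),l[2:]+d*k.min(),l[2:]+d*k.max(),k.max()-k.min())
hi=m&(P[...,2]>.041);q=P[hi];kk=(q[:,:2]-l[2:])@d;print('handle',kk.min()-k.max(),kk.max()-k.max(),np.median(q[:,2]))
to(np.r_[l[2:]+d*(k.max()-.113),.1],np.arctan2(d[1],d[0]))
sh=(np.hypot(P[...,0]-.42,P[...,1]+.04)<.04)&(P[...,2]>.03);print('shaker',sh.sum())
E
```

```text
[ 0.52761556 -0.30629185  0.19809535] [-3.14121497e+00 -7.78700840e-04 -9.15744460e-01]
4944 [ 0.6134349 -0.7897453] [ 0.57441485 -0.366618  ] -52.161713 [ 0.5142857  -0.28920683] [ 0.62706923 -0.43440604] 0.18385576
handle -0.18344954092857987 -0.08102281481671349 0.04424751533991285
t 7.58 shift [ 0.0492 -0.0002  0.0981] roll -0.031
shaker 231
```

View pics/w2.png

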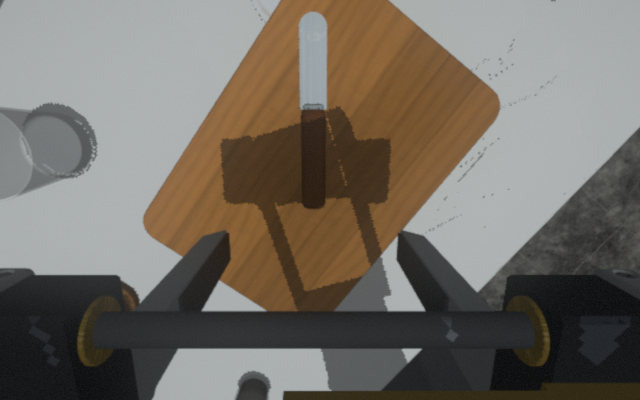

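The wrist view shows the spreader in line with the tool: tip (313,15), handle (313,108–208). Lowering onto the handle.

{"fn": "carry_out", "kwargs": {
  "steps": [
    [[0.04, 0, 0.04], -0.03, -1],
    [[0.057, 0, 0.09], -0.03, -1],
    [[0.057, 0, 0.14], -0.03, -1],
    [[0.057, 0, 0.165], -0.03, -1],
    [[0.057, 0, 0.172], -0.03, -1],
    [[0.057, 0, 0.174], -0.03, -1],
    [[0.057, 0, 0.174], -0.03, -1]
  ]
}}

```text
time: 8.45
tool_pos: [0.5633, -0.3534, 0.0257]
ee_rot: [-3.141, -0.004, -0.912]
wrist_force: [-0.3, 0.8, -0.1]
width: 0.0942
finger_force: 0.0
```

{"fn": "carry_out", "kwargs": {
  "steps": [
    [[0, 0, 0.001], 0, 0.2],
    [[0, 0, 0.001], 0, 1],
    [[0, 0, 0.001], 0, 1],
    [[0, 0, 0.001], 0, 1],
    [[0, 0, 0.001], 0, 1],
    [[0, 0, 0.001], 0, 1],
    [[0, 0, -0.02], 0, 1],
    [[0, 0, -0.06], 0, 1],
    [[0, 0, -0.1], 0, 1],
    [[0, 0, -0.12], 0, 1]
  ]
}}

```text
time: 9.7
tool_pos: [0.5631, -0.3537, 0.1466]
ee_rot: [-3.14, -0.004, -0.913]
wrist_force: [0.5, -0.0, -0.4]
width: 0.0006
finger_force: 0.0
```

```bash
python3 - <<'E'
from h import *
y=np.radians(-.6)
to([.40,.138,.15],y)
E
```

```text
t 9.7 shift [-0.4887 -0.1717 -0.0034] roll -5.169
```

```bash
python3 - <<'E'
from h import *
s=snap('wrist','w3.png')
E
```

```text
(no output)
```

View pics/w3.png

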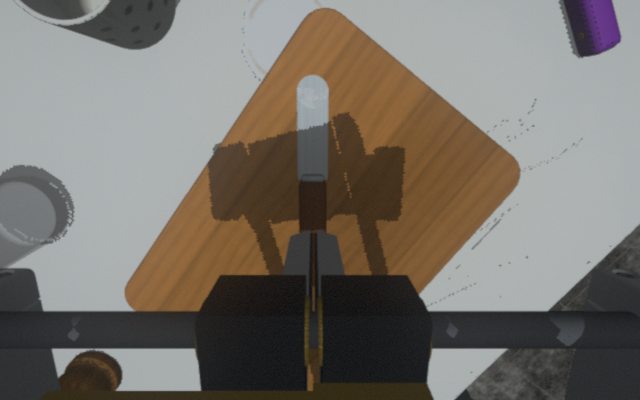

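The fingers shut only after the lift had begun, so the spreader is still on the board in line with the tool (tip (313,80)). Repeating with the jaw half open and a longer close.

{"fn": "carry_out", "kwargs": {
  "steps": [
    [[0, 0, 0.03], 0, 0],
    [[0, 0, 0.06], 0, 0],
    [[0, 0, 0.06], 0, 0],
    [[0, 0, 0.06], 0, 0],
    [[0, 0, 0.095], 0, 0],
    [[0, 0, 0.115], 0, 0],
    [[0, 0, 0.121], 0, 0],
    [[0, 0, 0.122], 0, 0],
    [[0, 0, 0.122], 0, 1],
    [[0, 0, 0.122], 0, 1]
  ]
}}

```text
time: 11.0
tool_pos: [0.5627, -0.3534, 0.0224]
ee_rot: [-3.141, -0.002, -0.913]
wrist_force: [-0.9, -0.0, -0.5]
width: 0.0304
finger_force: 0.0
```

{"fn": "carry_out", "kwargs": {
  "steps": [
    [[0, 0, 0], 0, 1],
    [[0, 0, 0], 0, 1],
    [[0, 0, 0], 0, 1],
    [[0, 0, 0], 0, 1]
  ]
}}

```text
time: 11.5
tool_pos: [0.5627, -0.3532, 0.0221]
ee_rot: [-3.141, -0.001, -0.912]
wrist_force: [0.1, 0.0, 3.3]
width: 0.0238
finger_force: 30.0
```

{"fn": "carry_out", "kwargs": {
  "steps": [
    [[0, 0, -0.02], 0, 1],
    [[0, 0, -0.06], 0, 1],
    [[-0.03, 0, -0.11], 0, 1],
    [[-0.06, 0, -0.15], 0, 1],
    [[-0.1, 0, -0.178], -0.5, 1],
    [[-0.15, -0.01, -0.178], -1, 1],
    [[-0.2, -0.03, -0.178], -1.5, 1],
    [[-0.25, -0.06, -0.178], -2, 1],
    [[-0.3, -0.09, -0.178], -2.5, 1],
    [[-0.34, -0.1, -0.178], -3, 1]
  ]
}}

```text
time: 12.75
tool_pos: [0.4325, -0.0207, 0.2002]
ee_rot: [-3.141, -0.001, -0.384]
wrist_force: [0.9, 0.4, -0.5]
width: 0.0237
finger_force: 30.0
```

```bash
python3 - <<'E'
from h import *
to([.42,.138,.2],np.radians(-.6))
E
```

```text
t 12.75 shift [-0.0712 -0.1424  0.0002] roll -2.143
```

{"fn": "carry_out", "kwargs": {
  "steps": [
    [[-0.02, -0.045, 0], -0.7, 1],
    [[-0.045, -0.09, 0], -1.4, 1],
    [[-0.07, -0.14, 0], -2.14, 1],
    [[-0.07, -0.14, 0], -2.14, 1],
    [[-0.07, -0.14, 0], -2.14, 1],
    [[-0.07, -0.14, 0], -2.14, 1]
  ]
}}

```text
time: 13.5
tool_pos: [0.4218, 0.1319, 0.1996]
ee_rot: [3.141, -0.0, -0.018]
wrist_force: [-0.9, 0.9, -0.3]
width: 0.0242
finger_force: 30.0
```

```bash
python3 - <<'E'
from h import *
s=snap('wrist','w4.png');P=cloud(s);I=s['image'].astype(int)
o=robot.get_obs();T=o['tool_pos'];print(T,o['ee_rot'])
q=P.reshape(-1,3)
b=q[(q[:,2]>.07)&(q[:,2]<.086)&(abs(q[:,0]-.63)<.09)&(abs(q[:,1]-.14)<.1)]
print('box',cv2.minAreaRect((b[:,:2]*1000).astype(np.float32)),np.median(b[:,2]))
m=(abs(q[:,2]-T[2]-.011)<.03)&(q[:,0]>T[0]+.03)&(q[:,0]<T[0]+.14)&(abs(q[:,1]-T[1])<.03)
k=q[m];print('blade',len(k),k.min(0),k.max(0))
for x0 in (.04,.05,.06,.07,.08,.09,.1): 
    j=k[abs(k[:,0]-T[0]-x0)<.005]
    if len(j): print(x0,j[:,1].mean()-T[1],np.median(j[:,2])-T[2])
f=q[(abs(q[:,0]-.565)<.03)&(abs(q[:,1]-.138)<.09)&(q[:,2]>.02)&(q[:,2]<.07)];print('front',len(f), np.median(f[:,0]) if len(f) else 0)
E
```

```text
[0.42186516 0.13191025 0.19950512] [ 3.14116171e+00 -1.35664306e-04 -1.84128520e-02]
box ((577.0088500976562, 138.51666259765625), (149.44158935546875, 10.487444877624512), 88.93714141845703) 0.07752095914487325
blade 8236 [0.45186848 0.11719398 0.2088574 ] [0.52624312 0.14449102 0.21363233]
0.04 -0.0005161541366497657 0.011635506097714854
0.05 -0.0009976622122684353 0.01168314420354466
0.06 -0.0010797272543894842 0.011647838848351827
0.07 -0.0012733169574066228 0.011660057210953922
0.08 -0.0014318876392706015 0.011707027157795785
0.09 -0.001855610030114918 0.011627112659573752
0.1 -0.0018437007605896505 0.011598916219303979
front 2544 0.5731077445334815
```

View pics/w4.png

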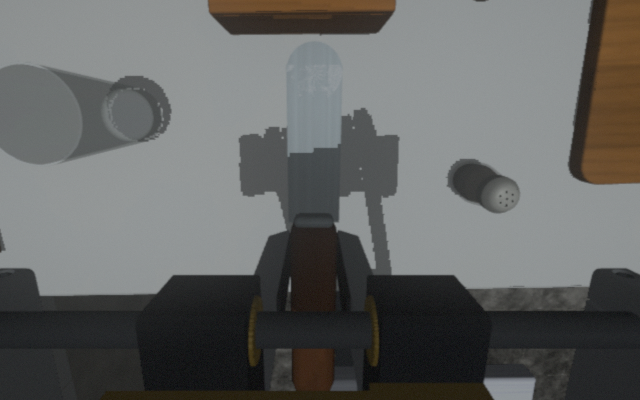

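Blade is level and in line (tip (314,45), box front edge (302,30)). Lowering to notch height, then in by 15 mm.

{"fn": "carry_out", "kwargs": {
  "steps": [
    [[0, -0.007, 0.05], 0, 1],
    [[0, -0.007, 0.1], 0, 1],
    [[0, -0.007, 0.135], 0, 1],
    [[0, -0.007, 0.1455], 0, 1],
    [[0, -0.007, 0.1455], 0, 1],
    [[0, -0.007, 0.1455], 0, 1],
    [[0.02, -0.007, 0.1455], 0, 1],
    [[0.035, -0.007, 0.1455], 0, 1],
    [[0.035, -0.007, 0.1455], 0, 1],
    [[0.035, -0.007, 0.1455], 0, 1]
  ]
}}

```text
time: 14.8
tool_pos: [0.4565, 0.1397, 0.054]
ee_rot: [3.142, 0.0, -0.015]
wrist_force: [0.2, 0.1, -0.1]
width: 0.0239
finger_force: 30.0
```

```bash
python3 - <<'E'
from h import *
s=snap('wrist','w5.png');P=cloud(s)
o=robot.get_obs();T=o['tool_pos'];print(T,o['ee_rot'])
q=P.reshape(-1,3)
b=q[(q[:,2]>.07)&(q[:,2]<.086)&(q[:,0]>.555)&(q[:,0]<.73)&(abs(q[:,1]-.14)<.1)]
print('lid',b.min(0),b.max(0),np.median(b[:,2]))
k=q[(abs(q[:,2]-T[2]-.011)<.01)&(q[:,0]>T[0]+.03)&(q[:,0]<T[0]+.14)&(abs(q[:,1]-T[1])<.03)]
print('blade',k.min(0),k.max(0),np.median(k[:,2]))
E
```

```text
[0.456297   0.13972237 0.05389482] [ 3.14146778e+00  4.55414268e-04 -1.53914620e-02]
lid [0.57213274 0.06401709 0.07000085] [0.57524235 0.21284611 0.07957104] 0.07570288841845407
blade [0.48630356 0.10974654 0.05489779] [0.57691627 0.1697056  0.07488439] 0.06550027549091647
```

{"fn": "carry_out", "kwargs": {
  "steps": [
    [[0.014, 0, 0], 0, 1],
    [[0.0275, 0, 0], 0, 1],
    [[0.0275, 0, 0], 0, 1],
    [[0.0275, 0, 0], 0, 1],
    [[0.0275, 0, -0.003], 0, 1],
    [[0.0275, 0, -0.006], 0, 1],
    [[0.0275, 0, -0.009], 0, 1],
    [[0.0278, 0, -0.012], 0, 1],
    [[0.028, 0, -0.0138], 0, 1],
    [[0.028, 0, -0.0138], 0, 1]
  ]
}}

```text
time: 16.1
tool_pos: [0.4843, 0.1393, 0.0676]
ee_rot: [3.141, 0.001, -0.015]
wrist_force: [-1.4, 0.0, -1.5]
width: 0.0235
finger_force: 30.0
```

```bash
cat > chk.py <<'E'
from h import *
s=snap('wrist');P=cloud(s)
o=robot.get_obs();T=o['tool_pos'];print(o['time'],T,o['ee_rot'],o['wrist_force'],o['wrist_torque'])
q=P.reshape(-1,3)
for a in (.04,.05,.06,.07,.08,.09,.1):
    k=q[(abs(q[:,2]-T[2]-.011)<.03)&(abs(q[:,0]-T[0]-a)<.004)&(abs(q[:,1]-T[1])<.01)]
    if len(k): print(a,len(k),'dz',(np.median(k[:,2])-T[2]).round(4))
for y in(.08,.2):
    k=q[(abs(q[:,1]-y)<.008)&(q[:,0]>.54)&(q[:,0]<.75)&(q[:,2]>.06)]
    if len(k): print(y,len(k),k[np.argmax(k[:,2])],k[np.argmin(k[:,0])])
s=snap('top');q=cloud(s).reshape(-1,3)
k=q[(abs(q[:,1]-.2)<.01)&(q[:,0]>.5)&(q[:,0]<.8)&(q[:,2]>.055)]
if len(k)>5:
    k=k[np.argsort(k[:,0])];print('top',k[::max(1,len(k)//8)][:,[0,2]].round(3).tolist())
E
python3 chk.py
```

```text
16.15 [0.4843724  0.13927347 0.06761703] [ 3.14143394e+00  7.21705523e-04 -1.54143043e-02] [-0.41827167 -1.14005753 -2.30318476] [0.04496224 0.3092968  0.03405505]
0.04 625 dz 0.0115
0.05 647 dz 0.0115
0.06 677 dz 0.0115
0.07 724 dz 0.0114
0.08 747 dz 0.0114
0.09 939 dz 0.0184
0.1 941 dz 0.0202
0.08 2880 [0.58553648 0.0845165  0.09053716] [0.57254041 0.07384301 0.07055259]
0.2 2951 [0.57624633 0.19960933 0.08991527] [0.57334896 0.19658484 0.06118379]
top [[0.502, 0.454], [0.517, 0.434], [0.589, 0.089], [0.605, 0.092], [0.62, 0.09], [0.636, 0.088], [0.653, 0.081], [0.669, 0.082], [0.686, 0.076]]
```

Lid edge has risen ~12 mm and the blade is still level. Continuing along the arc.

{"fn": "carry_out", "kwargs": {
  "steps": [
    [[0.0007, 0, -0.005], 0, 1],
    [[0.0014, 0, -0.0094], 0, 1],
    [[0.0025, 0, -0.014], 0, 1],
    [[0.0037, 0, -0.0186], 0, 1],
    [[0.0053, 0, -0.023], 0, 1],
    [[0.007, 0, -0.0275], 0, 1],
    [[0.009, 0, -0.032], 0, 1],
    [[0.011, 0, -0.036], 0, 1],
    [[0.0135, 0, -0.04], 0, 1],
    [[0.016, 0, -0.044], 0, 1]
  ]
}}

```text
time: 17.45
tool_pos: [0.501, 0.139, 0.112]
ee_rot: [3.142, -0.0, -0.015]
wrist_force: [-1.7, 0.0, -1.8]
width: 0.0239
finger_force: 30.0
```

```bash
python3 chk.py
```

```text
17.5 [0.50165749 0.13907344 0.11265438] [-3.14145636e+00 -1.72588290e-03 -1.55313747e-02] [-1.97540661  0.88554704 -1.48661493] [ 0.07357457  0.47037615 -0.04390191]
0.04 627 dz 0.0108
0.05 661 dz 0.0109
0.06 681 dz 0.0108
0.07 714 dz 0.0108
0.08 753 dz 0.0107
0.09 1004 dz 0.0113
0.1 877 dz 0.022
0.08 2685 [0.59632675 0.08376572 0.13936467] [0.57273473 0.07210334 0.06922624]
0.2 2921 [0.59628637 0.20624427 0.13907565] [0.57356313 0.20723667 0.06685784]
top [[0.5, 0.505], [0.521, 0.498], [0.577, 0.069], [0.601, 0.137], [0.617, 0.128], [0.633, 0.119], [0.653, 0.105], [0.67, 0.095], [0.689, 0.078]]
```

{"fn": "carry_out", "kwargs": {
  "steps": [
    [[0.0027, 0, -0.0038], 0, 1],
    [[0.0057, 0, -0.0076], 0, 1],
    [[0.009, 0, -0.0112], 0, 1],
    [[0.0122, 0, -0.0145], 0, 1],
    [[0.0157, 0, -0.0178], 0, 1],
    [[0.0193, 0, -0.0208], 0, 1],
    [[0.0231, 0, -0.0237], 0, 1],
    [[0.0271, 0, -0.0263], 0, 1],
    [[0.0312, 0, -0.0288], 0, 1],
    [[0.0353, 0, -0.0311], 0, 1]
  ]
}}

```text
time: 18.8
tool_pos: [0.5364, 0.1385, 0.143]
ee_rot: [-3.142, -0.0, -0.015]
wrist_force: [-0.9, 0.9, -1.4]
width: 0.0237
finger_force: 30.0
```

```bash
python3 chk.py
```

```text
18.85 [0.53701543 0.13852621 0.14329317] [-3.14139858e+00 -1.32002661e-03 -1.55371926e-02] [-1.53483958 -0.00747607 -1.89152956] [0.08676719 0.31850708 0.03328172]
0.04 624 dz 0.0112
0.05 664 dz 0.0112
0.06 675 dz 0.0111
0.07 723 dz 0.0112
0.08 754 dz 0.0111
0.09 785 dz 0.0111
0.1 1247 dz 0.0259
0.08 4754 [0.56198716 0.07802301 0.26024909] [0.55641975 0.07494668 0.25592429]
0.2 5115 [0.56426276 0.19346939 0.25955555] [0.5586414  0.19704172 0.25630727]
top [[0.513, 0.534], [0.542, 0.537], [0.556, 0.528], [0.569, 0.513], [0.637, 0.166], [0.645, 0.066], [0.654, 0.15], [0.67, 0.123], [0.683, 0.094]]
```

{"fn": "carry_out", "kwargs": {
  "steps": [
    [[0.0065, 0, -0.003], 0, 1],
    [[0.013, 0, -0.0055], 0, 1],
    [[0.02, 0, -0.0075], 0, 1],
    [[0.027, 0, -0.009], 0, 1],
    [[0.034, 0, -0.01], 0, 1],
    [[0.041, 0, -0.0103], 0, 1],
    [[0.048, 0, -0.01], 0, 1],
    [[0.054, 0, -0.0095], 0, 1],
    [[0.06, 0, -0.0087], 0, 1],
    [[0.06, 0, -0.0087], 0, 1]
  ]
}}

```text
time: 20.15
tool_pos: [0.5967, 0.1374, 0.1513]
ee_rot: [3.141, -0.001, -0.016]
wrist_force: [-0.3, -0.3, -0.4]
width: 0.0237
finger_force: 30.0
```

```bash
python3 chk.py
```

```text
20.2 [0.59658084 0.13735141 0.1514336 ] [ 3.14119556e+00 -9.16220371e-04 -1.57961616e-02] [-0.11843029 -0.12065863 -0.25802034] [ 0.0778679  -0.03032002  0.03939453]
0.04 633 dz 0.0115
0.05 656 dz 0.0115
0.06 690 dz 0.0114
0.07 709 dz 0.0115
0.08 742 dz 0.0115
0.09 777 dz 0.0115
0.1 752 dz 0.0113
0.08 5975 [0.62321706 0.08706968 0.26802811] [0.57296986 0.08124274 0.06934152]
0.2 6243 [0.62481276 0.19317528 0.26782798] [0.57374695 0.19338826 0.06892206]
top [[0.566, 0.293], [0.579, 0.544], [0.596, 0.544], [0.608, 0.541], [0.617, 0.537], [0.627, 0.525], [0.689, 0.077], [0.707, 0.175], [0.713, 0.177]]
```

Lid leans back at about 1.75 rad. Withdrawing straight back, then up and toward the board.

{"fn": "carry_out", "kwargs": {
  "steps": [
    [[-0.02, 0, 0], 0, 1],
    [[-0.06, 0, 0], 0, 1],
    [[-0.11, 0, -0.01], 0, 1],
    [[-0.15, 0, -0.03], 0, 1],
    [[-0.17, 0.01, -0.055], 0, 1],
    [[-0.17, 0.06, -0.055], 0.8, 1],
    [[-0.17, 0.11, -0.055], 1.6, 1],
    [[-0.165, 0.165, -0.055], 2.4, 1],
    [[-0.15, 0.22, -0.055], 3.2, 1],
    [[-0.13, 0.27, -0.055], 4, 1]
  ]
}}

```text
time: 21.5
tool_pos: [0.462, -0.1325, 0.2073]
ee_rot: [-3.141, -0.003, -0.719]
wrist_force: [0.4, -0.2, -0.6]
width: 0.0239
finger_force: 30.0
```

```bash
python3 - <<'E'
from h import *
to([.5627,-.3532,.2],-.912)
s=snap('top','t2.png');q=cloud(s).reshape(-1,3)
k=q[(abs(q[:,1]-.2)<.01)&(q[:,0]>.66)&(q[:,0]<.8)&(q[:,2]>.05)];k=k[np.argsort(k[:,2])];print(k[::4].round(3).tolist())
E
```

```text
t 21.5 shift [0.2211 0.0997 0.0073] roll 1.105
[[0.679, 0.208, 0.051], [0.662, 0.206, 0.056], [0.678, 0.209, 0.06], [0.681, 0.201, 0.066], [0.68, 0.209, 0.069], [0.674, 0.209, 0.07], [0.68, 0.193, 0.071], [0.683, 0.202, 0.072], [0.68, 0.205, 0.074], [0.688, 0.2, 0.079], [0.688, 0.195, 0.084], [0.69, 0.209, 0.092], [0.689, 0.192, 0.097], [0.691, 0.194, 0.102], [0.693, 0.191, 0.11], [0.693, 0.196, 0.114], [0.695, 0.21, 0.12], [0.697, 0.205, 0.125], [0.696, 0.191, 0.13], [0.699, 0.196, 0.135], [0.698, 0.201, 0.14], [0.7, 0.199, 0.144], [0.702, 0.2, 0.151], [0.702, 0.202, 0.154], [0.703, 0.194, 0.161], [0.703, 0.199, 0.164], [0.705, 0.192, 0.169], [0.713, 0.193, 0.175], [0.707, 0.201, 0.177], [0.713, 0.21, 0.177], [0.706, 0.192, 0.178], [0.712, 0.2, 0.18], [0.709, 0.205, 0.183]]
```

{"fn": "carry_out", "kwargs": {
  "steps": [
    [[0.05, 0.025, 0.007], 0.3, 1],
    [[0.1, 0.05, 0.007], 0.6, 1],
    [[0.15, 0.075, 0.007], 0.9, 1],
    [[0.2, 0.095, 0.007], 1.1, 1],
    [[0.22, 0.0995, 0.05], 1.1, 1],
    [[0.22, 0.0995, 0.1], 1.1, 1],
    [[0.22, 0.0995, 0.15], 1.1, 1],
    [[0.22, 0.0995, 0.17], 1.1, 1],
    [[0.22, 0.0995, 0.175], 1.1, 1],
    [[0.22, 0.0995, 0.175], 1.1, 1]
  ]
}}

```text
time: 22.8
tool_pos: [0.5642, -0.3504, 0.0338]
ee_rot: [-3.141, -0.004, -0.905]
wrist_force: [1.1, 0.3, -1.2]
width: 0.024
finger_force: 30.0
```

{"fn": "carry_out", "kwargs": {
  "steps": [
    [[0, 0, 0.005], 0, 1],
    [[0, 0, 0.009], 0, 1],
    [[0, 0, 0.0105], 0, 1],
    [[0, 0, 0.0105], 0, 1],
    [[0, 0, 0.0105], 0, 1]
  ]
}}

```text
time: 23.42
tool_pos: [0.5634, -0.3499, 0.0221]
ee_rot: [-3.141, -0.001, -0.906]
wrist_force: [-1.7, 0.5, 5.0]
width: 0.0237
finger_force: 30.0
```

On the board (5 N contact). Release and rise.

{"fn": "carry_out", "kwargs": {
  "steps": [
    [[0, 0, -0.001], 0, 0.3],
    [[0, 0, -0.001], 0, 0],
    [[0, 0, -0.001], 0, 0],
    [[0, 0, -0.001], 0, 0],
    [[0, 0, -0.03], 0, 0],
    [[0, 0, -0.08], 0, 0],
    [[0, 0, -0.13], 0, 0],
    [[-0.06, 0, -0.17], 0, 0],
    [[-0.12, 0, -0.17], 0, 0],
    [[-0.12, 0, -0.17], 0, 0]
  ]
}}

```text
time: 24.68
tool_pos: [0.4869, -0.2524, 0.1914]
ee_rot: [-3.141, 0.001, -0.904]
wrist_force: [-0.2, -0.7, -0.6]
width: 0.047
finger_force: 0.0
```

{"fn": "carry_out", "kwargs": {
  "steps": [
    [[-0.05, 0.05, 0], 0, 0],
    [[-0.1, 0.1, 0], 0, 0],
    [[-0.12, 0.15, 0], 0, 0],
    [[-0.12, 0.18, 0], 0, 0],
    [[-0.12, 0.18, 0], 0, 0]
  ]
}}

```text
time: 25.3
tool_pos: [0.2722, -0.2734, 0.1913]
ee_rot: [3.141, -0.001, -0.91]
wrist_force: [0.6, -1.0, 0.6]
width: 0.0468
finger_force: 0.0
```

```bash
python3 - <<'E'
from h import *
s=snap('top');im=s['image'][:,:,::-1]
cv2.imwrite('pics/t3.png',cv2.resize(im[100:300,100:500],None,fx=2,fy=2))
print(robot.get_obs()['tool_pos'])
P=cloud(s)
for n,(u0,u1,v0,v1,z0,z1) in dict(mill=(270,300,180,205,.12,.2),mug=(150,205,170,205,.03,.13),glass=(150,195,220,250,.03,.2),spr=(360,415,185,235,.027,.06)).items():
    Q=P[v0:v1,u0:u1].reshape(-1,3);Q=Q[(Q[:,2]>z0)&(Q[:,2]<z1)];print(n,Q.min(0).round(3),Q.max(0).round(3))
Q=P.reshape(-1,3);Q=Q[(np.hypot(Q[:,0]-.42,Q[:,1]+.04)<.05)&(Q[:,2]>.02)];print('shaker',Q.min(0),Q.max(0))
E
```

```text
[ 0.2732143  -0.27278143  0.19123099]
mill [ 0.605 -0.059  0.12 ] [ 0.652 -0.014  0.172]
mug [0.608 0.255 0.03 ] [0.693 0.377 0.111]
glass [0.465 0.287 0.03 ] [0.531 0.355 0.15 ]
spr [ 0.496 -0.447  0.027] [ 0.652 -0.272  0.055]
shaker [ 0.40404742 -0.05910938  0.02790044] [ 0.44339027 -0.02034997  0.09258693]
```

View pics/t3.png

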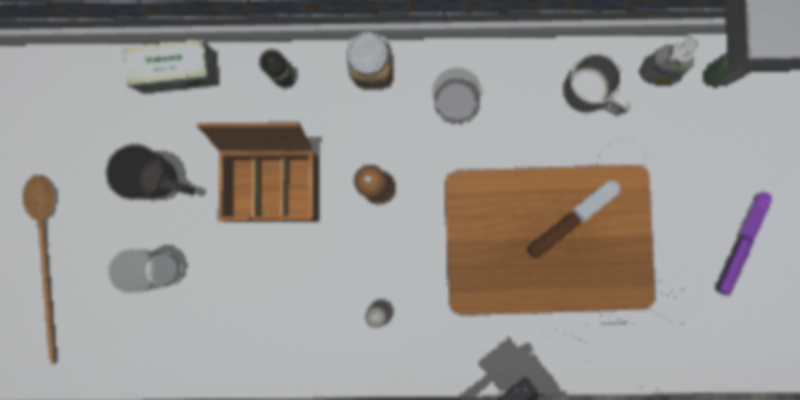

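The box is open with its lid leaning back (255,137), the shaker stands upright (378,313), the spreader lies on the board (575,218), and the bystanders have not moved.

```bash
python3 -c "
from bench import robot
print(robot.close_job())"
```

```text
the job is handed in; nothing more can be done
None
```

I handed the job in at about 25 s: the lid leans back at about 1.79 rad, the salt shaker stands upright clear of the box, the spreader lies flat on the chopping board, and the mug, pepper mill and glass are where they were.

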